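# Stand the perforated desiccator plate in the drying rack

### The job

Take the white plate with holes that leans in a sloping cradle and stand it upright in the empty end gap of the steel drying rack, lowering it until it rests on the rack's rails; do not drop it in. Leave the middle gap free, and leave the plain plate without holes in its cradle and the plate already in the rack where they are.

Things in the scene. Friction and masses are not known exactly. Their poses are not given: they have to be found in the camera images.
- plate_center (a point): Centre of the plate to move: white porcelain disc, 120 mm diameter, 9 mm thick, 0.22 kg, with 7 round holes (dark dots; solid to the touch). x axis = disc axis. At first it leans in a cradle, 20 degrees off upright, top edge towards the robot, x axis up and away from it, centre 70 mm up. Its upper third is free on both faces, to pinch across the thickness at the top rim, hand tilted 20 degrees.
- gap_seat (a point): Where the plate's centre belongs: 78.6 mm up, in the empty end gap of the fixed steel rack (tray 170 x 130 mm). x along the row of 3 gaps (middle gap at x = -55 mm), y along the gap, z up. The plate's axis goes along x; its rim rests on two rails at y = -35 and 35 mm, which centre it. Tines at both rails leave 14 mm free up to 73 mm above the bench, then flare to 38 mm free at 92 mm.
- plain_center (a point): Centre of the bystander: same size of disc, no holes, leaning alike in the other, identical cradle. Leave it. x axis = disc axis. Cradles: fixed, black foot 110 x 110 mm; the rim rests on two pins, the lower face on two arms that stand 30 to 42 mm either side of the middle and end 22 mm above the disc's centre, measured along the disc; between the arms a sheet ends 22 mm below the centre.
- racked_center (a point): Centre of the plate that already stands in the rack's other end gap, the one nearer the robot, 110 mm from gap_seat (at its x = -110 mm). Same size, with holes. Leave it. x axis = disc axis.
There are look-alikes about, which are no part of the job. What is shaped like the part that bears plate_center but green or pink is not meant.

How it is judged:
By the outcome, as a careful person would: the job done as asked, in the order asked, and still so for the second after the job is handed in, with the robot touching nothing.
It also fails if it takes over 42 s, if anything falls off the work surface, if the arm or the gripper's body presses on something with over 40 N, if the wrist force passes 120 N, or if a joint passes its speed limit or range.

### The arm

A 6-joint arm with a two-finger parallel gripper is mounted at the origin on the work surface. World frame = base frame: x ahead of the robot, y to its left, z up, the work surface at z = 0. Lengths are in m, angles in rad, forces in N, time in s.
With the tool pointing down it reaches from about 0.3 to 0.85 m from the base axis. Payload 4.2 kg.
Tool frame: the origin (TCP) lies where the fingers leave the gripper's body, on its centre line; the fingertips stand 78 mm ahead of it and the grasp point (between the pads) lies 60 mm ahead of it; z points along the fingers, y is the line along which they close (so a half turn about z gives the same grasp; the last joint's range is limited). The gripper opens to 91 mm and grips with 3 to 60 N. Pads are 32 mm wide; open, the fingers measure 118 mm over their backs; the gripper's body (76 mm by 178 mm) begins 60 mm behind the grasp point.
Start: joints at [1.252, 0.32, 1.565, -0, 1.257, -0.02], TCP at [0.169, 0.55, 0.292] pointing down, gripper open.
Joint ranges: [-3.11, 3.11], [-0.84, 2.01], [0.21, 2.61], [-1.34, 4.49], [0.05, 2.63], [-2.56, 2.56]. Speed limits (rad/s): [2.57, 2.57, 3.14, 3.14, 3.14, 3.14].

### API

Orientations are given as a 3x3 rotation matrix whose columns are the frame's x, y, z axes.
In Python, from station import * gives the robot as it stands. The module is installed in compiled form; this text tells all that it offers.
- The arm moves only by the tool arm_command, never from a script. Its argument "increments" is a list of rows, each a list of 2 entries, a list of its own where there are three numbers: the shift along the tool's x, y, z in mm, then the turn, a rotation vector about the tool's x, y, z in rad. In form: [[[dx, dy, dz], [ax, ay, az]], ...]. A call has 1 to 20 rows; each row is the pose to reach, as a shift and turn from the pose commanded when the call began, along the tool's axes at that moment; what a row does not reach only later rows make up. A row lasts 1/8 s, in which the tool goes at most 62.5 mm and 10.7 degrees, less where a joint would pass 70% of its speed; a pose out of reach is approached as far as the arm can. A call with a gripper value outside its range is refused whole. "jaw" is the opening in per cent of the stroke, from 0 (shut) to 100 (fully open), set as the call begins (left out, the last holds). The fingers move at their own pace and stop on an object; "grip_force" is the grip in N (left out, the last holds). Time passes only in rows, so rows that repeat a pose let the fingers close. It gives the time, the measured TCP pose, the force, the opening and the grip force at its end, in the units of the state.
- read_state(): the state, without advancing time (a new reading comes with each control period).
- snapshot(name): name is "scene" or "top" or "wrist"; returns (picture, depth): 480x640x3 uint8, red, green, blue; 480x640 float32, m along the optical axis (not along the pixel's ray), 0 where there is no reading.
- camera_model(name): a dict with "fx", "fy", "cx", "cy" (pixels), "k1" (the pictures are not rectified: a ray, as slopes to the right and down, at radius r is drawn at 1 + k1 r^2 times it, then the intrinsics apply), "position" and "rotation" of the camera in the world. Camera axes: x right, y down, z forward; pixel columns grow to the right and rows downward; lengths in m; the calibration is good to about 2 mm. A picture is of the moment at which its call begins: read the wrist's pose just before it. camera_model takes no time and is no camera call; for the wrist camera it gives the pose at the moment of the call.
- hand_in(): hands the job in; it is judged then, once.
Trained networks look in the newest picture that a camera, given by its name, has taken for a name from the list of things; names that differ only in an ending like _2 or _b are one class to them, and where a whole thing is asked for, a point or a joint stands for the part that bears it (a point fixed in the world has none). Each returns a list of dicts, best first, with "p" (0 to 1); they miss things now and then, are a little off and sometimes report something else, mostly with a low value. They report only what shows in the picture. A call takes as long as a camera call. They do not tell look-alikes from the thing itself.
- spot_in(camera, thing): "at" ([column, row] in pixels, amid what is visible of it).
- pinpoint(camera, thing): "at" ([column, row] in pixels: a listed point, or the origin of a listed thing).
The state is a dict: "time_s": time; "qpos": joint angles; "joint_velocities": joint speeds; "joint_efforts": joint torques, N m; "eef_pos": TCP position; "tool_rot": TCP orientation; "ft_force": force on the tool from outside, world axes, zero at the start; "wrist_torque": the same for the moment, N m; "finger_gap": opening from 0.0 (shut) to 1.0 (fully open); "grip_force": force on a finger pad.
Only numpy, scipy, OpenCV 4.12 (cv2) and the standard library are available. Lean on these libraries where they do the work, as an engineer would, in place of code of your own. Each camera call takes 0.05 s, during which the arm holds its last target. There are 200 camera calls.

## Working session

There is one attempt and no reset: what is moved stays moved. The work goes in short steps, Python scripts to look and compute and a tool call to move; the robot and the scene stay as the last step left them, time stands still between calls to the robot, and variables do not carry over. Pictures are saved under pics/ and viewed, at most 10 in all, crops included, and the job is handed in when it is done.

Besides the shell and the picture viewer there is one more tool, called after "Emit:" as name([rows], argument=value, ...), one row to a line, values as JSON. arm_command: Moves the arm, as the interface text tells. Its arguments: {"type":"object","properties":{"increments":{"type":"array","items":{"type":"array"}},"jaw":{"type":"number"},"grip_force":{"type":"number"}},"required":["increments"]}

```bash
mkdir -p pics; cat > h.py <<'E'
from station import *
import numpy as np, cv2
def ray(c,uv):
    m=camera_model(c); K=np.array([[m['fx'],0,m['cx']],[0,m['fy'],m['cy']],[0,0,1.]])
    p=cv2.undistortPoints(np.array([[uv]],float),K,np.array([m['k1'],0,0,0.]))[0,0]
    return m,np.array([p[0],p[1],1.])
def pt(c,uv,d):
    m,r=ray(c,uv); return np.array(m['position'])+np.array(m['rotation'])@(r*d)
def ptz(c,uv,z):
    m,r=ray(c,uv); w=np.array(m['rotation'])@r; o=np.array(m['position']); return o+w*(z-o[2])/w[2]
def med(D,uv,k=2):
    u,v=map(int,np.round(uv)); a=D[max(0,v-k):v+k+1,max(0,u-k):u+k+1]; a=a[a>0]; return float(np.median(a)) if a.size else 0
def cloud(c,D):
    m=camera_model(c); K=np.array([[m['fx'],0,m['cx']],[0,m['fy'],m['cy']],[0,0,1.]])
    v,u=np.mgrid[0:480,0:640]; uv=np.stack([u,v],-1).reshape(-1,1,2).astype(float)
    p=cv2.undistortPoints(uv,K,np.array([m['k1'],0,0,0.])).reshape(480,640,2)
    P=np.dstack([p,np.ones((480,640))])*D[...,None]
    return P@np.array(m['rotation']).T+np.array(m['position'])
E
python3 - <<'E'
from h import *
np.set_printoptions(precision=3,suppress=True)
for c in ['scene','top']:
    I,D=snapshot(c); cv2.imwrite(f'pics/{c}0.png',I[...,::-1]); np.savez(f'{c}0.npz',I=I,D=D)
    print(c,camera_model(c)['position'])
    for t in ['plate_center','gap_seat','plain_center','racked_center']:
        for f in (pinpoint,spot_in):
            for r in f(c,t)[:4]:
                print(t,f.__name__,np.round(r['at']),round(r['p'],2),pt(c,r['at'],med(D,r['at'])))
E
```

```text
scene [1.214 0.294 0.73 ]
plate_center call [242. 210.] 0.95 [ 0.549 -0.267  0.076]
plate_center call [169. 269.] 0.94 [ 0.73  -0.342  0.01 ]
plate_center call [304. 204.] 0.92 [ 0.384 -0.2    0.008]
plate_center call [190. 213.] 0.9 [ 0.555 -0.432  0.01 ]
plate_center call [245. 212.] 0.95 [ 0.548 -0.261  0.073]
plate_center call [190. 214.] 0.65 [ 0.557 -0.428  0.01 ]
plate_center call [303. 206.] 0.65 [ 0.393 -0.199  0.011]
gap_seat call [328. 268.] 0.56 [ 0.579 -0.03   0.028]
gap_seat call [245. 210.] 0.56 [ 0.547 -0.261  0.076]
gap_seat call [348. 281.] 0.93 [0.575 0.018 0.009]
plain_center call [476. 304.] 0.64 [0.579 0.275 0.08 ]
plain_center call [475. 306.] 0.65 [0.581 0.274 0.076]
racked_center call [367. 243.] 0.81 [0.516 0.031 0.075]
racked_center call [374. 240.] 0.98 [0.525 0.048 0.098]
top [ 0.358 -0.073  1.002]
plate_center call [424. 237.] 0.96 [ 0.525 -0.259  0.124]
plate_center call [441. 161.] 0.71 [ 0.727 -0.336  0.008]
plate_center call [393. 317.] 0.69 [ 0.369 -0.205  0.008]
plate_center call [489. 235.] 0.64 [ 0.547 -0.435  0.009]
plate_center call [424. 237.] 0.86 [ 0.525 -0.258  0.124]
plate_center call [393. 314.] 0.82 [ 0.376 -0.205  0.008]
plate_center call [441. 162.] 0.81 [ 0.725 -0.337  0.008]
plate_center call [488. 237.] 0.65 [ 0.542 -0.432  0.009]
gap_seat call [304. 204.] 0.89 [ 0.632 -0.012  0.007]
gap_seat call [281. 249.] 0.29 [0.506 0.026 0.134]
gap_seat call [297. 228.] 0.91 [0.575 0.004 0.006]
plain_center call [170. 224.] 0.53 [0.588 0.294 0.032]
plain_center call [165. 231.] 0.63 [0.569 0.299 0.045]
racked_center call [280. 248.] 0.86 [0.509 0.028 0.136]
racked_center call [281. 248.] 0.92 [0.508 0.027 0.136]
```

View pics/scene0.png

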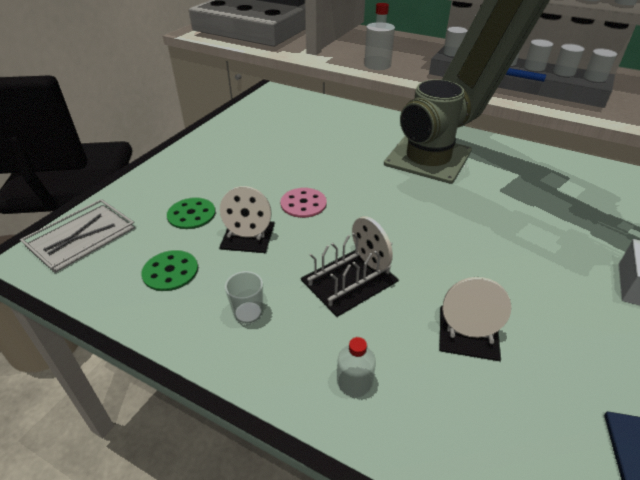

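View pics/top0.png

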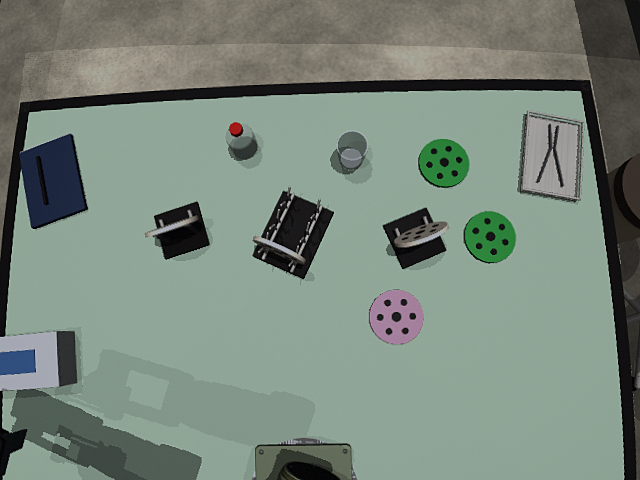

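Candidates with holes: the white plate in the black cradle at scene (244,211) / top (422,235); the white plate in the rack at scene (372,245); green discs at scene (190,213) and (169,269); and a pink disc at (304,203). The last three lie flat. Only the first is white and leaning in a cradle, so it is the one meant. The plain plate is at scene (476,306). I'll confirm with a crop and fit the poses.

```bash
cat > fit.py <<'E'
from h import *
np.set_printoptions(precision=4,suppress=True)
def disc(P,lo,hi):
    Q=P[np.all((P>lo)&(P<hi),axis=-1)]
    best=None; rng=np.random.default_rng(0)
    for _ in range(400):
        a=Q[rng.choice(len(Q),3,False)]; n=np.cross(a[1]-a[0],a[2]-a[0]); L=np.linalg.norm(n)
        if L<1e-5: continue
        n/=L; i=abs((Q-a[0])@n)<.0025
        if best is None or i.sum()>best.sum(): best=i
    Q=Q[best]; c=Q.mean(0); n=np.linalg.svd(Q-c,full_matrices=False)[2][2]
    if n[0]<0:n=-n
    z=np.array([0,0,1.]); v=z-n*n[2]; v/=np.linalg.norm(v); u=np.cross(v,n)
    q=np.c_[(Q-c)@u,(Q-c)@v].astype(np.float32)
    (a,b),r=cv2.minEnclosingCircle(q)
    pc=[np.percentile(q,[.5,99.5],axis=0)]
    return c+a*u+b*v,n,r,len(Q),pc
E
python3 - <<'E'
from fit import *
z=np.load('scene0.npz'); P=cloud('scene',z['D'])
I=z['I']; cv2.imwrite('pics/crop0.png',cv2.resize(I[170:260,205:415,::-1],None,fx=3.5,fy=3.5,interpolation=2))
for n,c in [('plate',(.55,-.265)),('rack',(.515,.03)),('plain',(.58,.28))]:
    k,nn,r,N,pc=disc(P,np.array([c[0]-.08,c[1]-.09,.045]),np.array([c[0]+.07,c[1]+.09,.15]))
    print(n,'face centre',k,'n',nn,'yaw',np.degrees(np.arctan2(nn[1],nn[0])),'tilt',np.degrees(np.arcsin(nn[2])),'r',r,N,pc)
    print('  disc centre',k-.0045*nn)
z=np.load('top0.npz'); P=cloud('top',z['D']); I=z['I'].astype(int)
dark=((I.max(-1)<60)&(P[...,2]<.05)).astype(np.uint8)
n,l,s,ce=cv2.connectedComponentsWithStats(cv2.morphologyEx(dark,cv2.MORPH_CLOSE,np.ones((9,9))))
for i in range(1,n):
    if s[i,4]>1000 and 100<ce[i][0]<500 and 150<ce[i][1]<300:
        uv=np.argwhere(l==i)[:,::-1]; zz=np.median(P[...,2][l==i])
        W=np.array([ptz('top',p,zz)[:2] for p in uv])
        R=cv2.minAreaRect((W*1000).astype(np.float32)); print(ce[i],zz,R)
print(ptz('top',(304,204),.0786),ptz('scene',(328,268),.0786))
E
```

```text
plate face centre [ 0.5471 -0.2617  0.0731] n [0.8754 0.3388 0.3447] yaw 21.157963527197193 tilt 20.166524263834035 r 0.060462456196546555 1349 [array([[-0.0594, -0.0392],
       [ 0.0574,  0.0473]])]
  disc centre [ 0.5431 -0.2632  0.0716]
rack face centre [0.5196 0.0378 0.0816] n [ 0.9048 -0.4258  0.0054] yaw -25.199595655577586 tilt 0.3093026076803524 r 0.06044915318489075 1141 [array([[-0.0615, -0.0469],
       [ 0.0548,  0.0465]])]
  disc centre [0.5155 0.0397 0.0815]
plain face centre [0.5805 0.2778 0.0734] n [0.8985 0.2699 0.3462] yaw 16.719867009641455 tilt 20.254829515378482 r 0.06016020104289055 2392 [array([[-0.0578, -0.0407],
       [ 0.0569,  0.0467]])]
  disc centre [0.5764 0.2766 0.0719]Traceback (most recent call last):
  File "<stdin>", line 14, in <module>
  File "h.py", line 10, in ptz
    m,r=ray(c,uv); w=np.array(m['rotation'])@r; o=np.array(m['position']); return o+w*(z-o[2])/w[2]
        ~~~^^^^^^
  File "h.py", line 4, in ray
    m=camera_model(c); K=np.array([[m['fx'],0,m['cx']],[0,m['fy'],m['cy']],[0,0,1.]])
ValueError: time passes only in moves, steps and waits
```

View pics/crop0.png

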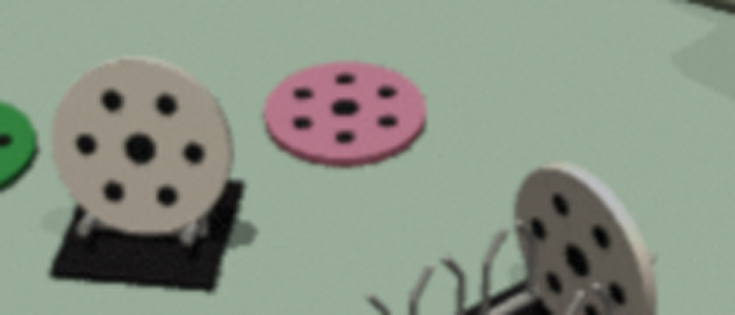

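The crop confirms it: a white, 7-hole plate leaning in its black cradle (crop 140,148). The fit agrees with the description: tilt 20.2° and centre about 71 mm up. Next I plan the pregrasp.

```bash
cat > plan.py <<'E'
from fit import *
from scipy.spatial.transform import Rotation as Ro
def grasp_rot(n,s):
    n=np.array(n)/np.linalg.norm(n); v=np.array([0,0,1.])-n*n[2]; v/=np.linalg.norm(v)
    y=s*n; z=-v; return np.c_[np.cross(y,z),y,z],v
def delta(pos,R,st=None):
    st=st or read_state(); T=np.array(st['tool_rot']); 
    return np.round(1000*T.T@(pos-np.array(st['eef_pos'])),1),np.round(Ro.from_matrix(T.T@R).as_rotvec(),4)
E
python3 - <<'E'
from plan import *
import h
st=read_state(); print(st['time_s'],st['eef_pos'],np.array(st['tool_rot']),st['qpos'])
c=np.array([.5431,-.2632,.0710]); n=[.8754,.3388,.3447]
for s in (1,-1):
    R,v=grasp_rot(n,s); print(s,R,v,delta(c+.2*v,R))
z=np.load('top0.npz'); P=cloud('top',z['D']); I=z['I'].astype(int)
dark=((I.max(-1)<60)&(P[...,2]<.03)&(P[...,2]>-.01)).astype(np.uint8)
n,l,s,ce=cv2.connectedComponentsWithStats(cv2.morphologyEx(dark,cv2.MORPH_CLOSE,np.ones((9,9))))
for i in range(1,n):
    if s[i,4]>1000 and 100<ce[i][0]<500 and 150<ce[i][1]<300:
        m=l==i; W=P[m][:,:2]; W=W[P[m][:,2]>-.01]; W=W[P[m][P[m][:,2]>-.01][:,2]<.02]
        print(ce[i],np.median(P[m][:,2]),cv2.minAreaRect((W*1000).astype(np.float32)))
print(ptz('top',(304,204),.0786),ptz('scene',(328,268),.0786))
E
```

```text
0.9 [0.1693 0.5495 0.2923] [[-0.9557  0.2944  0.    ]
 [ 0.2944  0.9557  0.0001]
 [ 0.      0.0001 -1.    ]] [ 1.252   0.3196  1.5645  0.      1.2574 -0.02  ]
1 [[-0.3609  0.8754  0.3215]
 [ 0.9326  0.3388  0.1244]
 [ 0.      0.3447 -0.9387]] [-0.3215 -0.1244  0.9387] (array([-542.4, -709.4,   33.5]), array([-0.3275, -0.1589,  0.8931]))
-1 [[ 0.3609 -0.8754  0.3215]
 [-0.9326 -0.3388  0.1244]
 [ 0.     -0.3447 -0.9387]] [-0.3215 -0.1244  0.9387] (array([-542.4, -709.4,   33.5]), array([ 0.1906, -0.393 , -2.2111]))
[330.377  185.2352] 0.0006878851835296906 ((462.8243713378906, -0.408935546875), (974.1226806640625, 1504.8475341796875), 0.08552508801221848)
[293.5387 233.7498] 0.007421047417802917 ((563.4867553710938, 14.321243286132812), (130.21376037597656, 172.1513214111328), 64.354736328125)
[181.0967 230.2257] 0.007074800465736941 ((579.9735107421875, 281.3045654296875), (112.5267105102539, 119.34719848632812), 16.919565200805664)
[412.6062 239.0111] 0.006823938317581768 ((546.3081665039062, -262.2356262207031), (109.2239761352539, 112.3084716796875), 21.064491271972656)
[ 0.6122 -0.0167  0.0786] [ 0.6244 -0.006   0.0786]
```

Emit:
arm_command([
  [[-542,-709,33],[-0.3275,-0.1589,0.8931]],
  [[-542,-709,33],[-0.3275,-0.1589,0.8931]],
  [[-542,-709,33],[-0.3275,-0.1589,0.8931]],
  [[-542,-709,33],[-0.3275,-0.1589,0.8931]],
  [[-542,-709,33],[-0.3275,-0.1589,0.8931]],
  [[-542,-709,33],[-0.3275,-0.1589,0.8931]],
  [[-542,-709,33],[-0.3275,-0.1589,0.8931]],
  [[-542,-709,33],[-0.3275,-0.1589,0.8931]],
  [[-542,-709,33],[-0.3275,-0.1589,0.8931]],
  [[-542,-709,33],[-0.3275,-0.1589,0.8931]],
  [[-542,-709,33],[-0.3275,-0.1589,0.8931]],
  [[-542,-709,33],[-0.3275,-0.1589,0.8931]],
  [[-542,-709,33],[-0.3275,-0.1589,0.8931]],
  [[-542,-709,33],[-0.3275,-0.1589,0.8931]],
  [[-542,-709,33],[-0.3275,-0.1589,0.8931]],
  [[-542,-709,33],[-0.3275,-0.1589,0.8931]],
  [[-542,-709,33],[-0.3275,-0.1589,0.8931]],
  [[-542,-709,33],[-0.3275,-0.1589,0.8931]],
  [[-542,-709,33],[-0.3275,-0.1589,0.8931]],
  [[-542,-709,33],[-0.3275,-0.1589,0.8931]],
], jaw=100)

```text
time_s: 3.4
eef_pos: [0.4785, -0.287, 0.2595]
tool_rot: [[-0.362, 0.875, 0.322], [0.932, 0.34, 0.124], [-0.0, 0.345, -0.939]]
ft_force: [-0.2, -0.2, -0.2]
finger_gap: 1.0
grip_force: 0.0
```

```bash
cat > g.py <<'E'
from plan import *
st=read_state(); print(st['time_s'],st['eef_pos'],st['qpos'])
I,D=snapshot('wrist'); cv2.imwrite('pics/w1.png',I[...,::-1]); np.savez('w1.npz',I=I,D=D)
P=cloud('wrist',D)
c=np.array([.5431,-.2632,.0710]); n=[.8754,.3388,.3447]
R,v=grasp_rot(n,1); print('to pre',delta(c+.2*v,R,st),'to grasp',delta(c+.108*v,R,st))
m=camera_model('wrist'); print(m['position'],np.array(m['rotation']))
# white points near plate, in disc coords (u=tool x, n, v)
Q=(P-c)@np.c_[R[:,0],R[:,1],v]; k=(abs(Q[...,0])<.07)&(abs(Q[...,1])<.03)&(Q[...,2]>.025)&(Q[...,2]<.075)&(D>0)&(I.min(-1)>90)
q=Q[k]; print(len(q),np.percentile(q,[1,5,25,50,75,95,99],axis=0))
E
python3 g.py
```

```text
3.4 [ 0.4785 -0.287   0.2595] [-0.7011  0.2532  1.7898  0.3786  0.9588 -1.2688]
to pre (array([-1.1, -0.4,  0.7]), array([0.0002, 0.0002, 0.0009])) to grasp (array([-1.1, -0.4, 92.7]), array([0.0002, 0.0002, 0.0009]))
[ 0.4243 -0.2375  0.346 ] [[ 0.8757  0.2764  0.3959]
 [ 0.3397 -0.9354 -0.0984]
 [ 0.3431  0.2207 -0.913 ]]
1430 [[-0.0303 -0.0052  0.0264]
 [-0.0255 -0.005   0.0318]
 [-0.0052 -0.003   0.0477]
 [ 0.0141 -0.0009  0.0542]
 [ 0.033   0.0013  0.057 ]
 [ 0.0488  0.0028  0.0585]
 [ 0.0522  0.0034  0.0592]]
```

View pics/w1.png

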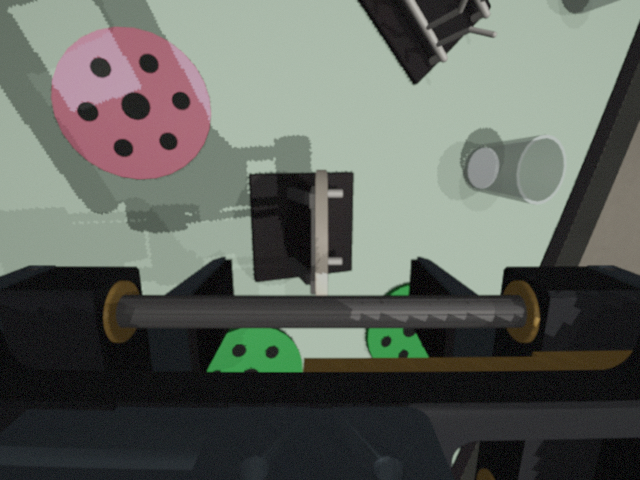

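The wrist view shows the plate edge-on at (320,230), midway between the open fingers and aligned with them. I descend and grip.

Emit:
arm_command([
  [[-1,-1.2,30],[0,0,0]],
  [[-1,-1.2,60],[0,0,0]],
  [[-1,-1.2,80],[0,0,0]],
  [[-1,-1.2,92],[0,0,0]],
  [[-1,-1.2,92],[0,0,0]],
])

```text
time_s: 4.08
eef_pos: [0.5074, -0.2772, 0.1719]
tool_rot: [[-0.361, 0.876, 0.32], [0.932, 0.339, 0.125], [0.001, 0.344, -0.939]]
ft_force: [0.2, 0.0, -0.3]
finger_gap: 1.001
grip_force: 0.0
```

Emit:
arm_command([
  [[0,0,0],[0,0,0]],
  [[0,0,0],[0,0,0]],
  [[0,0,0],[0,0,0]],
  [[0,0,0],[0,0,0]],
  [[0,0,0],[0,0,0]],
  [[0,0,0],[0,0,0]],
  [[0,0,0],[0,0,0]],
  [[0,0,0],[0,0,0]],
], jaw=0, grip_force=25)

```text
time_s: 5.08
eef_pos: [0.5074, -0.2775, 0.1724]
tool_rot: [[-0.361, 0.875, 0.321], [0.933, 0.339, 0.124], [-0.0, 0.345, -0.939]]
ft_force: [1.2, -0.7, -0.1]
finger_gap: 0.154
grip_force: 0.0
```

Emit:
arm_command([
  [[0,0,0],[0,0,0]],
  [[0,0,0],[0,0,0]],
  [[0,0,0],[0,0,0]],
  [[0,0,0],[0,0,0]],
])

```text
time_s: 5.58
eef_pos: [0.5086, -0.2772, 0.1731]
tool_rot: [[-0.361, 0.875, 0.324], [0.933, 0.339, 0.125], [-0.001, 0.347, -0.938]]
ft_force: [4.6, 3.0, -0.1]
finger_gap: 0.101
grip_force: 25.0
```

Emit:
arm_command([
  [[0,0.5,-15],[0,0,0]],
  [[0,2,-40],[0,0,0]],
  [[0,4,-80],[0,0,0]],
  [[0,4,-120],[0,0,0]],
  [[0,4,-120],[0,0,0]],
])

```text
time_s: 6.2
eef_pos: [0.4724, -0.2922, 0.2889]
tool_rot: [[-0.36, 0.874, 0.325], [0.933, 0.339, 0.12], [-0.005, 0.346, -0.938]]
ft_force: [-0.1, 0.1, -3.2]
finger_gap: 0.098
grip_force: 25.0
```

```bash
python3 - <<'E'
from plan import *
st=read_state(); print(st['time_s'],st['eef_pos'],st['qpos'],st['finger_gap'],st['grip_force'],st['ft_force'])
I,D=snapshot('scene'); P=cloud('scene',D)
T=np.array(st['tool_rot']); g=np.array(st['eef_pos'])+.108*T[:,2]
k,nn,r,N,pc=disc(P,g-.075,g+.075)
print('expected',g,'seen',k-.0045*nn,nn,r,N); o=T.T@(k-.0045*nn-np.array(st['eef_pos'])); print('offset in tool',o,T.T@nn)
a=np.radians(-25.4); n=[np.cos(a),np.sin(a),0]; R,v=grasp_rot(n,1)
s=np.array([.614,-.0085,.0786]); print(R)
for h in (.11,): print(h,delta(s+(.108+h)*v,R,st))
E
```

```text
6.2 [ 0.4724 -0.2922  0.2889] [-0.7161  0.2245  1.7498  0.3643  1.0225 -1.2542] 0.09836792552097584 24.997424483299255 [-0.1049  0.0516 -3.2173]
expected [ 0.5075 -0.2792  0.1876] seen [ 0.5071 -0.2781  0.1868] [0.8742 0.3414 0.3454] 0.06007133051753044 1713
offset in tool [ 0.0011 -0.0003  0.1088] [0.0019 1.     0.0011]
[[ 0.4289  0.9033 -0.    ]
 [ 0.9033 -0.4289 -0.    ]
 [-0.      0.     -1.    ]]
0.11 (array([213.6, 222.8,  72.9]), array([ 0.3362, -0.1387,  0.8039]))
```

Emit:
arm_command([
  [[213,223,63],[0.3362,-0.1387,0.8039]],
  [[213,223,63],[0.3362,-0.1387,0.8039]],
  [[213,223,63],[0.3362,-0.1387,0.8039]],
  [[213,223,63],[0.3362,-0.1387,0.8039]],
  [[213,223,63],[0.3362,-0.1387,0.8039]],
  [[213,223,63],[0.3362,-0.1387,0.8039]],
  [[213,223,63],[0.3362,-0.1387,0.8039]],
  [[213,223,63],[0.3362,-0.1387,0.8039]],
  [[213,223,63],[0.3362,-0.1387,0.8039]],
  [[213,223,63],[0.3362,-0.1387,0.8039]],
])

```text
time_s: 7.5
eef_pos: [0.6102, -0.0105, 0.3041]
tool_rot: [[0.43, 0.903, -0.004], [0.903, -0.43, 0.004], [0.002, -0.005, -1.0]]
ft_force: [0.8, 0.2, -2.2]
finger_gap: 0.095
grip_force: 25.0
```

```bash
cat > m.py <<'E'
from plan import *
import sys
tag=sys.argv[1]
st=read_state(); print(st['time_s'],st['eef_pos'],st['ft_force'],st['finger_gap'])
T=np.array(st['tool_rot']); e=np.array(st['eef_pos']); g=e+.1085*T[:,2]
I,D=snapshot('scene'); P=cloud('scene',D); cv2.imwrite(f'pics/s_{tag}.png',cv2.resize(I[130:330,260:460,::-1],None,fx=3,fy=3,interpolation=2)); np.savez(f's_{tag}.npz',I=I,D=D)
k,nn,r,N,pc=disc(P,g-[.06,.07,.06],g+[.06,.07,.06]); c=k-.0045*nn
print('held',c,nn,r,N,'exp',g,'tool y',T[:,1])
I,D=snapshot('wrist'); cv2.imwrite(f'pics/w_{tag}.png',I[...,::-1]); np.savez(f'w_{tag}.npz',I=I,D=D,P=cloud('wrist',D))
I,D=snapshot('top'); np.savez(f't_{tag}.npz',I=I,D=D)
E
python3 m.py a
```

```text
7.5 [ 0.6102 -0.0105  0.3041] [ 0.7956  0.2456 -2.1856] 0.09539212412223216
held [ 0.6092 -0.0085  0.195 ] [ 0.905  -0.4253 -0.0039] 0.061216846108436584 1418 exp [ 0.6098 -0.0101  0.1956] tool y [ 0.9029 -0.4298 -0.0054]
```

View pics/w_a.png

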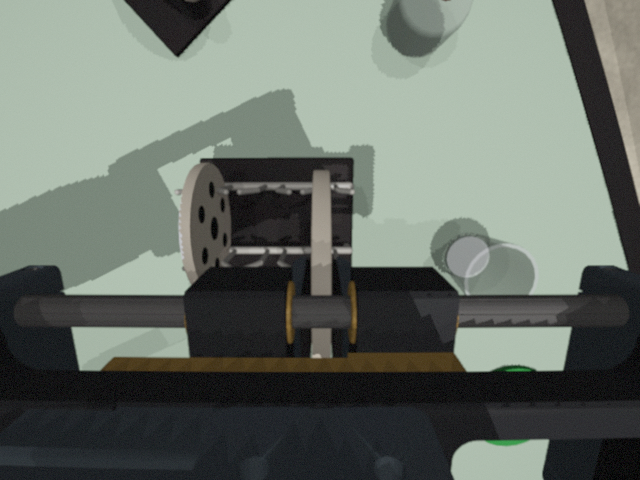

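View pics/s_a.png

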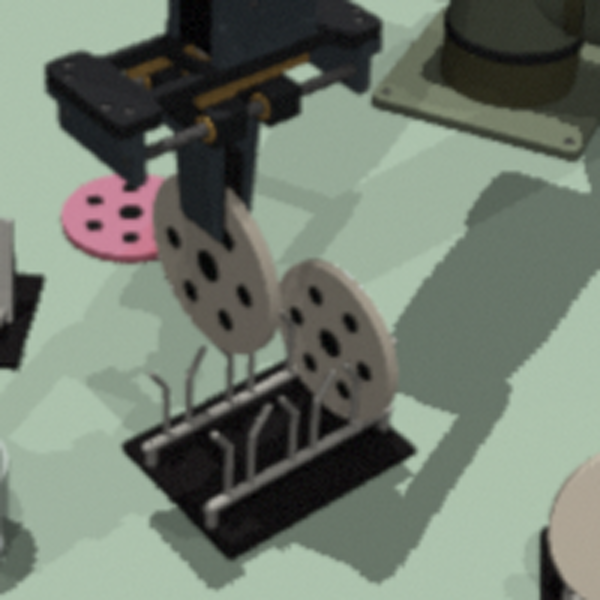

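The held plate hangs upright above the end gap: scene crop shows it at (215,265), over the tine pair at (165,390)–(240,450). Next I locate the tines from depth.

```bash
python3 - <<'E'
from plan import *
a=np.radians(-25.4); X=np.array([np.cos(a),np.sin(a),0]); Y=np.array([-X[1],X[0],0]); s=np.array([.614,-.0085,0])
def show(name,P,D):
    Q=(P-s)@np.c_[X,Y,[0,0,1]]; Q=Q[D>0]
    for zl,zh in ((.04,.072),(.08,.095)):
        for yc in (-.035,.035):
            q=Q[(Q[:,2]>zl)&(Q[:,2]<zh)&(abs(Q[:,1]-yc)<.012)&(Q[:,0]>-.09)&(Q[:,0]<.05)]
            h,_=np.histogram(q[:,0],np.arange(-.09,.051,.002)); print(name,zl,yc,len(q),{int(-89+2*i):int(v) for i,v in enumerate(h) if v>1}, np.round(np.median(q[:,1]),4) if len(q) else '')
z=np.load('scene0.npz'); show('scene0',cloud('scene',z['D']),z['D'])
z=np.load('top0.npz'); show('top0',cloud('top',z['D']),z['D'])
z=np.load('w_a.npz'); show('wrist',z['P'],z['D'])
z=np.load('w1.npz')
for n in('scene0','t_a'):
  z=np.load(n+'.npz');P=cloud(n=='scene0' and 'scene' or 'top',z['D']); Q=(P-s)@np.c_[X,Y,[0,0,1]]
  I=z['I'].astype(int); k=(I.max(-1)<45)&(Q[...,2]<.012)&(Q[...,2]>-.002)&(abs(Q[...,0]+.055)<.1)&(abs(Q[...,1])<.075)
  q=Q[k]; print(n,'tray',np.percentile(q,[0.5,1,50,99,99.5],axis=0), cv2.minAreaRect((q[:,:2]*1000).astype(np.float32)))
# plate vs wrist
z=np.load('w_a.npz');Q=(z['P']-s)@np.c_[X,Y,[0,0,1]]; q=Q[(abs(Q[...,2]-.19)<.05)&(abs(Q[...,0])<.02)&(abs(Q[...,1])<.06)&(z['I'].min(-1)>90)]
print('held wrist',np.percentile(q,[1,50,99],axis=0))
E
```

```text
scene0 0.04 -0.035 93 {-65: 4, -63: 9, -61: 9, -45: 8, -43: 10, -41: 3, -11: 5, -9: 6, -7: 13, -5: 2, 9: 7, 11: 10, 13: 5} -0.0325
scene0 0.04 0.035 112 {-63: 17, -61: 11, -45: 11, -43: 12, -11: 3, -9: 8, -7: 14, -5: 2, 9: 10, 11: 11, 13: 11} 0.0375
scene0 0.08 -0.035 72 {-89: 4, -85: 2, -75: 3, -73: 5, -71: 3, -69: 4, -67: 3, -41: 2, -39: 2, -37: 3, -33: 3, -21: 3, -19: 3, -17: 3, -15: 4, -13: 5, 15: 3, 17: 3, 19: 4, 21: 2, 23: 2} -0.0326
scene0 0.08 0.035 83 {-87: 3, -75: 2, -73: 4, -71: 7, -69: 2, -67: 3, -65: 3, -39: 3, -37: 3, -35: 3, -33: 5, -21: 2, -19: 4, -17: 4, -15: 4, -13: 5, -11: 2, 15: 2, 17: 3, 19: 4, 21: 4, 23: 2} 0.0373
top0 0.04 -0.035 28 {-65: 3, -47: 6, -11: 4, -9: 3, 7: 5, 9: 3} -0.0371
top0 0.04 0.035 36 {-67: 3, -65: 2, -63: 2, -47: 5, -45: 3, -11: 7, -9: 2, 7: 6, 9: 5} 0.0331
top0 0.08 -0.035 55 {-89: 3, -87: 2, -77: 3, -75: 2, -73: 3, -71: 2, -69: 2, -41: 2, -39: 3, -37: 2, -35: 3, -33: 2, -23: 2, -21: 2, -19: 2, -15: 2, 15: 4, 17: 3, 19: 3, 21: 3, 23: 2} -0.0358
top0 0.08 0.035 56 {-89: 4, -87: 2, -75: 3, -73: 2, -71: 2, -69: 2, -39: 4, -37: 3, -35: 4, -23: 2
[... 534 characters left out ...]
1: 4, -23: 6, -21: 16, -19: 12, -17: 13, -15: 14, -13: 5, 13: 10, 15: 16, 17: 11, 19: 16, 21: 12, 23: 9} 0.0354
scene0 tray [[-0.1315 -0.0587  0.0045]
 [-0.1285 -0.0578  0.0051]
 [-0.0377  0.0159  0.0087]
 [ 0.0302  0.0659  0.0114]
 [ 0.0305  0.0663  0.0116]] ((-51.65386962890625, 3.7160682678222656), (166.2710418701172, 127.63420104980469), 0.08505472540855408)
t_a tray [[-0.1004 -0.0655 -0.0008]
 [-0.0975 -0.0655 -0.0002]
 [-0.0048 -0.0576  0.0066]
 [ 0.0269 -0.0389  0.011 ]
 [ 0.0273 -0.0382  0.0115]] ((-37.671875, -51.73957443237305), (130.89959716796875, 27.632095336914062), 0.19085350632667542)
held wrist [[-0.0081  0.0342  0.1986]
 [-0.0037  0.0446  0.2295]
 [ 0.0006  0.0557  0.2398]]
```

Emit:
arm_command([
  [[1,0.5,5],[0,0,0]],
  [[1,0.5,10],[0,0,0]],
  [[1,0.5,10],[0,0,0]],
  [[1,0.5,10],[0,0,0]],
])

```text
time_s: 8.15
eef_pos: [0.6118, -0.0082, 0.2941]
tool_rot: [[0.428, 0.904, -0.004], [0.904, -0.428, 0.004], [0.002, -0.005, -1.0]]
ft_force: [-0.6, 0.2, -2.8]
finger_gap: 0.099
grip_force: 25.0
```

```bash
python3 m.py b; python3 - <<'E'
from plan import *
st=read_state();print(np.array(st['tool_rot']),st['joint_velocities'])
a=np.radians(-25.4); X=np.array([np.cos(a),np.sin(a),0]); Y=np.array([-X[1],X[0],0]); s=np.array([.614,-.0085,0])
z=np.load('w_b.npz');Q=(z['P']-s)@np.c_[X,Y,[0,0,1]]; q=Q[(abs(Q[...,2]-.18)<.05)&(abs(Q[...,0])<.02)&(abs(Q[...,1])<.06)&(z['I'].min(-1)>90)]
print('held wrist',np.percentile(q,[1,50,99],axis=0))
print('tcp',(np.array(st['eef_pos'])+.1085*np.array(st['tool_rot'])[:,2]-s)@np.c_[X,Y,[0,0,1]])
E
```

```text
8.15 [ 0.6118 -0.0082  0.2941] [-0.6357  0.2202 -2.8336] 0.09914298500098621
held [ 0.6107 -0.0064  0.1853] [ 0.9049 -0.4255 -0.0013] 0.06132395192980766 1401 exp [ 0.6114 -0.0078  0.1856] tool y [ 0.9038 -0.428  -0.0051]
[[ 0.4281  0.9037 -0.0032]
 [ 0.9037 -0.428   0.0041]
 [ 0.0023 -0.0047 -1.    ]] [0.0004 0.0005 0.0003 0.0003 0.0003 0.0016]
held wrist [[-0.0078  0.0167  0.188 ]
 [-0.0034  0.0468  0.2194]
 [ 0.0017  0.0581  0.2298]]
tcp [-0.0025 -0.0004  0.1858]
```

Emit:
arm_command([
  [[0.6,2,15],[-0.004,0.003,0]],
  [[1.2,4,30],[-0.004,0.003,0]],
  [[1.2,4,45],[-0.004,0.003,0]],
  [[1.2,4,55],[-0.004,0.003,0]],
  [[1.2,4,55],[-0.004,0.003,0]],
  [[1.2,4,55],[-0.004,0.003,0]],
])

```text
time_s: 9.05
eef_pos: [0.616, -0.0087, 0.2396]
tool_rot: [[0.428, 0.904, 0.002], [0.904, -0.428, 0.005], [0.006, -0.0, -1.0]]
ft_force: [0.7, 0.4, -1.7]
finger_gap: 0.101
grip_force: 25.0
```

```bash
python3 m.py c; python3 - <<'E'
from plan import *
st=read_state();print(np.array(st['tool_rot']))
a=np.radians(-25.4); X=np.array([np.cos(a),np.sin(a),0]); Y=np.array([-X[1],X[0],0]); s=np.array([.614,-.0085,0]); B=np.c_[X,Y,[0,0,1]]
print('tcp',(np.array(st['eef_pos'])+.1085*np.array(st['tool_rot'])[:,2]-s)@B)
z=np.load('s_c.npz');D=z['D'];Q=(cloud('scene',D)-s)@B
for zl,zh in ((.04,.07),(.08,.095)):
  for yc in (-.035,.035):
    q=Q[(D>0)&(Q[...,2]>zl)&(Q[...,2]<zh)&(abs(Q[...,1]-yc)<.008)&(Q[...,0]>-.03)&(Q[...,0]<.03)]
    h,_=np.histogram(q[:,0],np.arange(-.03,.031,.002)); print(zl,yc,{int(-29+2*i):int(v) for i,v in enumerate(h) if v})
E
```

```text
9.05 [ 0.616  -0.0087  0.2396] [ 0.6856  0.4456 -1.7212] 0.1007806974361131
held [ 0.6152 -0.0072  0.1286] [ 0.9048 -0.4258  0.0015] 0.06359119713306427 1243 exp [ 0.6163 -0.0081  0.1311] tool y [ 0.9037 -0.4281 -0.0002]
[[ 0.4281  0.9037  0.0026]
 [ 0.9037 -0.4281  0.0051]
 [ 0.0057  0.0002 -1.    ]]
tcp [0.0019 0.0013 0.1313]
0.04 -0.035 {-9: 2, -7: 5, -5: 2, 9: 6, 11: 12, 13: 1}
0.04 0.035 {-11: 1, -9: 5, -7: 17, 7: 1, 9: 10, 11: 12, 13: 8}
0.08 -0.035 {3: 1, 5: 15, 7: 1, 11: 1, 13: 1, 15: 3, 17: 3, 19: 3, 21: 2, 23: 3}
0.08 0.035 {3: 2, 5: 20, 7: 3, 11: 1, 13: 1, 15: 1, 17: 4, 19: 2, 21: 4, 23: 4}
```

View pics/s_c.png

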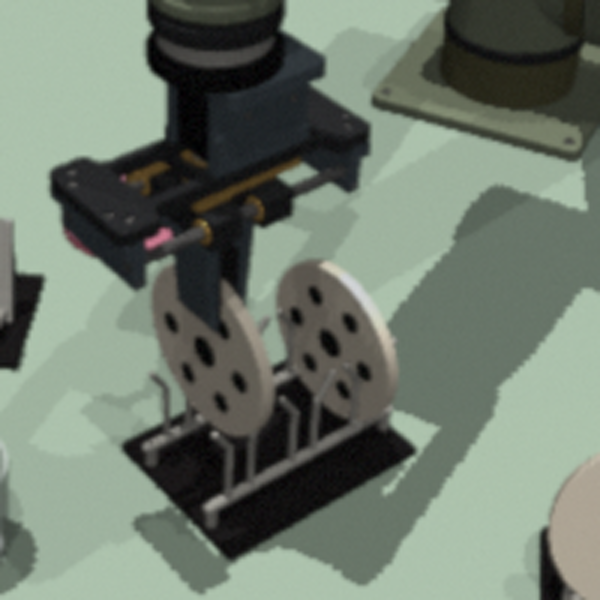

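The plate is between the flares: its front face is at +5.3 mm, and the tines at −7.5 and +11 mm centre it to within 1 mm. I lower on.

Emit:
arm_command([
  [[0,0,12],[0,0,0]],
  [[0,0,24],[0,0,0]],
  [[0,0,34],[0,0,0]],
  [[0,0,42],[0,0,0]],
  [[0,0,44],[0,0,0]],
  [[0,0,44],[0,0,0]],
])

```text
time_s: 9.95
eef_pos: [0.6159, -0.0085, 0.1952]
tool_rot: [[0.428, 0.904, 0.001], [0.904, -0.428, 0.005], [0.005, -0.001, -1.0]]
ft_force: [0.5, 0.4, -2.5]
finger_gap: 0.098
grip_force: 25.0
```

Emit:
arm_command([
  [[0,0,1],[0,0,0]],
  [[0,0,2],[0,0,0]],
  [[0,0,3],[0,0,0]],
  [[0,0,4],[0,0,0]],
  [[0,0,4],[0,0,0]],
])

```text
time_s: 10.58
eef_pos: [0.6157, -0.0084, 0.1911]
tool_rot: [[0.428, 0.904, 0.001], [0.904, -0.428, 0.005], [0.005, -0.001, -1.0]]
ft_force: [0.6, -0.3, -3.5]
finger_gap: 0.098
grip_force: 25.0
```

Emit:
arm_command([
  [[0,0,1],[0,0,0]],
  [[0,0,2],[0,0,0]],
  [[0,0,3],[0,0,0]],
  [[0,0,3],[0,0,0]],
])

```text
time_s: 11.08
eef_pos: [0.6158, -0.0085, 0.1889]
tool_rot: [[0.428, 0.904, 0.002], [0.904, -0.428, 0.005], [0.005, -0.0, -1.0]]
ft_force: [-1.5, -0.6, 2.7]
finger_gap: 0.099
grip_force: 25.0
```

Emit:
arm_command([
  [[0,0,1],[0,0,0]],
  [[0,0,1.5],[0,0,0]],
  [[0,0,1.5],[0,0,0]],
])

```text
time_s: 11.45
eef_pos: [0.6159, -0.0085, 0.1887]
tool_rot: [[0.428, 0.904, 0.003], [0.904, -0.428, 0.005], [0.006, 0.0, -1.0]]
ft_force: [-3.2, -1.8, 10.2]
finger_gap: 0.099
grip_force: 25.0
```

Contact shows at 10 N. I verify the seat before opening.

```bash
python3 m.py d; python3 - <<'E'
from plan import *
st=read_state(); print(st['wrist_torque'])
z=np.load('s_d.npz');P=cloud('scene',z['D'])
print('racked',disc(P,np.array([.44,-.04,.045]),np.array([.575,.12,.15]))[:4])
E
```

```text
11.45 [ 0.6159 -0.0085  0.1887] [-3.1516 -1.7838 10.2282] 0.09887822459620585
held [ 0.6158 -0.0053  0.0779] [ 0.9063 -0.4226  0.0004] 0.06303353607654572 1041 exp [ 0.6162 -0.008   0.0802] tool y [ 0.9038 -0.428   0.0003]
[-0.0058  0.8908  0.1024]
racked (array([0.5191, 0.0368, 0.0813]), array([ 0.9043, -0.427 ,  0.0052]), 0.06178976222872734, 1123)
```

View pics/s_d.png

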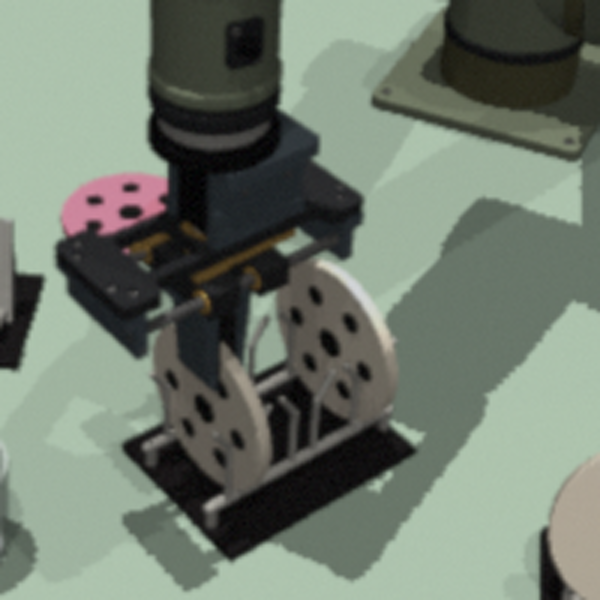

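Emit:
arm_command([
  [[0,0,-0.5],[0,0,0]],
  [[0,0,-0.5],[0,0,0]],
  [[0,0,-0.5],[0,0,0]],
], grip_force=4)

```text
time_s: 11.98
eef_pos: [0.6158, -0.0087, 0.1875]
tool_rot: [[0.428, 0.904, 0.002], [0.904, -0.428, 0.005], [0.005, -0.0, -1.0]]
ft_force: [-1.8, -2.6, 5.2]
finger_gap: 0.099
grip_force: 4.0
```

Emit:
arm_command([
  [[0,0,-0.5],[0,0,0]],
  [[0,0,-0.5],[0,0,0]],
  [[0,0,-0.5],[0,0,0]],
  [[0,0,-0.5],[0,0,0]],
  [[0,0,-0.5],[0,0,0]],
  [[0,0,-0.5],[0,0,0]],
  [[0,0,-0.5],[0,0,0]],
  [[0,0,-0.5],[0,0,0]],
], jaw=50)

```text
time_s: 12.98
eef_pos: [0.6158, -0.0084, 0.1877]
tool_rot: [[0.428, 0.904, 0.001], [0.904, -0.428, 0.005], [0.005, -0.001, -1.0]]
ft_force: [-0.2, 0.2, -0.1]
finger_gap: 0.501
grip_force: 0.0
```

Emit:
arm_command([
  [[0,0,-20],[0,0,0]],
  [[0,0,-50],[0,0,0]],
  [[0,0,-100],[0,0,0]],
  [[0,0,-140],[0,0,0]],
  [[0,0,-140],[0,0,0]],
  [[0,0,-140],[0,0,0]],
])

```text
time_s: 13.72
eef_pos: [0.6151, -0.0091, 0.3268]
tool_rot: [[0.428, 0.904, -0.0], [0.904, -0.428, 0.005], [0.005, -0.002, -1.0]]
ft_force: [-0.6, 0.1, -0.5]
finger_gap: 0.498
grip_force: 0.0
```

```bash
python3 - <<'E'
from plan import *
I,D=snapshot('scene'); P=cloud('scene',D); cv2.imwrite('pics/end.png',cv2.resize(I[180:380,200:520,::-1],None,fx=2.5,fy=2.5,interpolation=2))
for n,c in [('moved',(.616,-.008)),('racked',(.515,.04)),('plain',(.58,.28))]:
    k,nn,r,N,_=disc(P,np.array([c[0]-.05,c[1]-.075,.045]),np.array([c[0]+.06,c[1]+.075,.15])); print(n,k-.0045*nn,nn,r,N)
E
```

```text
moved [ 0.6149 -0.0072  0.0817] [ 0.9052 -0.4251  0.002 ] 0.060613904148340225 1078
racked [0.5152 0.039  0.0806] [ 0.9036 -0.4283  0.0008] 0.061554916203022 1130
plain [0.5764 0.2762 0.0724] [0.8988 0.265  0.3492] 0.05991997569799423 2344
```

View pics/end.png

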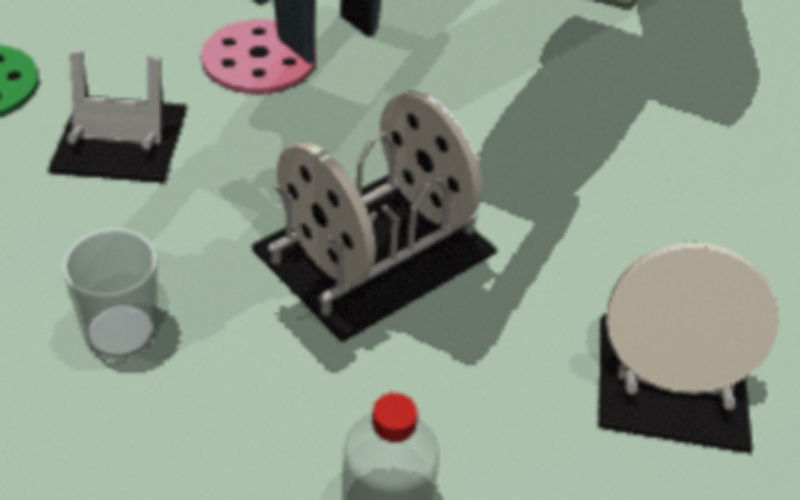

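The plate stands upright in the end gap at (325,215), 110 mm from the racked plate and at the same height within about 1 mm. The middle gap is free and the other plates are where they were.

```bash
python3 -c "
from station import *
print(hand_in())"
```

```text
the job is handed in; nothing more can be done
None
```

The plate with holes now stands upright on the rails in the rack's empty end gap, lowered in rather than dropped; the middle gap is free, the other two plates are where they were, and the job was handed in at about 14 s.

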